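# Lock the bayonet stopper on the bonbon canister

### The arm

A 7-joint arm with a two-finger parallel gripper is mounted at the origin on the work surface. World frame = base frame: x ahead of the robot, y to its left, z up, the work surface at z = 0. Lengths are in m, angles in rad, forces in N, time in s.
With the tool pointing down it reaches from about 0.425 to 0.825 m from the base axis. Payload 3.6 kg.
Tool frame: the origin (TCP) lies at the very end of the fingers, on their centre line; the grasp point (between the pads) lies 19 mm behind it (robot.tcp_to_grasp is the distance from the TCP to the grasp point, in m); z points along the fingers, y is the line along which they close (so a half turn about z gives the same grasp; the last joint's range is limited). The gripper opens to 85 mm and grips with 20 to 120 N. Pads are 22 mm wide; open, the fingers measure 114 mm over their backs; the gripper's body (76 mm by 85 mm) begins 54 mm behind the grasp point. The pads swing forward as they close: fully open they stand 13 mm farther back than shut.
Start: joints at [1.206, 0.615, -0.013, 1.423, 0.008, 1.103, -0.04], TCP at [0.215, -0.613, 0.231] pointing down, gripper open.
Joint ranges: [-3.12, 3.12], [-0.3, 2.06], [-1.34, 1.32], [0.26, 2.42], [-1.36, 4.5], [0.01, 1.98], [-2.84, 2.84]. Speed limits (rad/s): [2.79, 2.79, 3.14, 3.14, 3.14, 3.14, 3.14].

### API

Orientations are given as [roll, pitch, yaw] about the fixed x, y, z axes, in that order (R = Rz(yaw) Ry(pitch) Rx(roll)).
In Python, from workcell import robot gives the robot as it stands. The module is installed in compiled form; this text tells all that it offers.
- The arm moves only by the shell command python3 -m inch 'ROWS' [FORCE]. ROWS is JSON, a list of rows, each a list of 7 numbers: the shift along the world's x, y, z in m, then the turn, a rotation vector about the world's x, y, z in degrees, then the closure, from 0 (fully open) to 1 (shut). A call has exactly 8 rows; each row shifts and turns the commanded pose from where the row before left it; what a row does not reach is not made up. A row lasts 1/8 s, in which the tool goes at most 62.5 mm and 10.7 degrees, less where a joint would pass 70% of its speed; a pose out of reach is approached as far as the arm can. A call is refused whole if a number of a shift passes 0.0625 or a number of a turn 10.7, either way. A call with a gripper value outside its range is refused whole. The fingers move at their own pace and stop on an object; FORCE is the grip in N (left out, the last holds). Time passes only in rows, so rows that do not move let the fingers close, or fill a call up. It gives the time, the measured TCP pose, the force and the opening at its end, in the units of the state.
- robot.read_state(): the state, without advancing time (a new reading comes with each control period).
- robot.get_image(name): name is "scene" or "top"; returns a dict with "color" (480x640x3 uint8, red, green, blue), "fx", "fy", "cx", "cy" (pixels), "T" (4x4, takes a point from camera to world coordinates). Camera axes: x right, y down, z forward; pixel columns grow to the right and rows downward; lengths in m; the calibration is good to about 2 mm. A picture is of the moment at which its call begins. There is no depth.
- robot.hand_in(): hands the job in, once; it reports no verdict.
The state is a dict: "time": time; "qpos": joint angles; "joint_vel": joint speeds; "joint_efforts": joint torques, N m; "tool_pos": TCP position; "orientation": TCP orientation; "wrist_force": force on the tool from outside, world axes, zero at the start; "wrist_torque": the same for the moment, N m; "opening": finger opening in m.
Only numpy, scipy, OpenCV 4.12 (cv2) and the standard library are available. Lean on these libraries where they do the work, as an engineer would, in place of code of your own. Each camera call takes 0.05 s, during which the arm holds its last target. There are 200 camera calls.

### The job

Close the bonbon canister for the night: lift its bayonet stopper out of the maple coin cup, set it in the canister's mouth so that its two lugs drop through the collar's slots, press it in against the spring, turn it a quarter turn clockwise (seen from above) to its stop, and let go so that the spring holds it locked. The collar does not always sit the same way round, so feel for the slots, and press and turn it gently, without forcing it. Leave everything else on the counter where it stands.

Things in the scene. Friction and masses are not known exactly. Their poses are not given: they have to be found in the camera images.
- stopper_mid (a point): Centre (half-way up, 28.5 mm above the underside) of the loose stopper, 57 mm tall, 0.14 kg; z up. Its black bakelite grip is an upright bar 46 mm long (along x), 14 mm thick (y), 29 to 57 mm above the underside. Half a turn makes the stopper the same again. At the start it hangs by its flange in the maple cup, at any yaw.
- stopper: The same stopper, origin at the centre of its underside, same axes. Brass nose widening from radius 11 to 17 mm over the first 8 mm, then a shank of radius 17 mm; a black flange disc of radius 31 mm from 24 to 29 mm up, the grip bar on it.
- stopper_lugs (a point): Point on the stopper's axis 11 mm above its underside, at the height of its two brass lugs, which stand out at +x and -x (under the ends of the grip bar) to radius 24 mm; each 9 mm wide, from 8 to 14 mm above the underside.
- cup: Maple coin cup (a ring), fixed to the counter, origin at the centre of its underside: outer radius 36 mm, inner radius 26.5 mm, 28 mm tall. It only holds the stopper; lift the stopper straight up at least 35 mm to clear it.
- canister: White porcelain canister, fixed to the counter, origin at the centre of its underside, z up; radius 46 mm, neck radius 41 mm, top 100 mm up. The slots of the brass collar in its neck lie roughly along its x axis, but the collar may sit turned about the vertical by up to 0.30 rad either way: not measured, see it or feel for it. It stays put while the stopper turns. The porcelain is brittle.
- mouth (a point): Centre of the collar's flat top face, 100 mm above the canister's underside; axes as the canister's. The collar is 6 mm thick, with a round hole of radius 18.3 mm and two opposite slots 12.4 mm wide, out to radius 26 mm. With the lugs not over the slots the stopper rests on the collar, underside 8 mm below this face; over them it sinks to the spring.
- spring (a point): On the mouth's axis, 16 mm below the collar's top: where the stopper's nose meets the spring plate, about 7 N at first and 1.2 N more per mm. With the underside 20 mm below the collar's top the lugs come free under the collar (12 N); at 24 mm the flange strikes the collar hard. Turning takes under 0.2 N m; 0.3 N m tells that the stop is met.
- locked (a point): On the mouth's axis, 17 mm below the collar's top: where the underside of the locked stopper sits. Pressed 21.5 to 23 mm deep it turns clockwise 90 degrees from the slots to a rigid stop (the other way is blocked). Let go there, the spring lifts the lugs 3 mm into seats under the collar; let go short of them it stays too deep or springs back.
- dish: Pewter tip dish, bystander, radius 36 mm, 14 mm tall, origin under its centre.
- glass_stopper: Ribbed amber glass stopper standing on its broad crown, bystander (not the one to use), radius 32 mm, 58 mm tall, origin under its centre.
- pen_a: Black bakelite pen holder, bystander, foot radius 32 mm, with a pen to about 125 mm up, origin under its centre.
- pen_b: Black bakelite pen holder like pen_a, bystander.
- scoop: Chrome bonbon scoop lying on the counter, bystander, 140 mm long along its x from -67 to 75 mm, 44 mm wide, 22 mm tall, origin under its middle.
- bell: Brass counter bell, bystander, radius 36 mm, 52 mm tall, origin under its centre.

How it is judged:
On the way, in this order (a step that is already met when the one before it is completed fails the run):
1. the stopper is lifted clear of the cup (height (world z) of stopper_mid above 0.066 m and distance of stopper_mid from where it was at the start of the episode above 0.03 m), for 0.1 s.
2. the stopper is pressed into the mouth against the spring, lugs below the collar (z of stopper_mid in the frame of mouth below 0.0092 m and horizontal distance between stopper_mid and mouth below 0.004 m and angle between stopper_mid's own z axis and vertical below 0.12 rad), for 0.1 s.
At the end, for the whole second after the job is handed in: The stopper sits locked in the canister: its underside 15.2 to 19 mm below the collar's top (lugs up in their seats), centred within 4 mm, upright within 0.08 rad, its lug axis within 0.45 rad of the canister's y axis (that is, a quarter turn from the slots), at rest and released (z of stopper_mid in the frame of mouth between 0.0095 and 0.0133 m and horizontal distance between stopper_mid and mouth below 0.004 m and angle between the x axis of stopper_mid and the y axis of canister, either way round below 0.45 rad and angle between stopper_mid's own z axis and vertical below 0.08 rad and linear speed of stopper below 0.01 m/s); the robot touches nothing.
It fails at once if the stopper is forced: its contact forces on the canister, from pressing and twisting together, pass 60 N (contact force between stopper and canister above 60 N).
It fails at once if a bystander is moved by more than 25 mm (distance of any of dish, glass_stopper, pen_a, pen_b, scoop, bell from where it was at the start of the episode above 0.025 m).
It also fails if it takes over 56 s, if anything falls off the work surface, if the arm or the gripper's body presses on something with over 40 N, if the wrist force passes 120 N, or if a joint passes its speed limit or range.

## Working session

There is one attempt and no reset: what is moved stays moved. The work goes in short steps, Python scripts to look and compute and a shell command to move; the robot and the scene stay as the last step left them, time stands still between calls to the robot, and variables do not carry over. Pictures are saved under pics/ and viewed, on a budget of 10 in all, crops included, one or two more only if the job needs it, and the job is handed in when it is done.

```bash
mkdir -p pics; cat > h.py <<'E'
from workcell import robot
import numpy as np, cv2
def snap(n,f):
    im=robot.get_image(n); cv2.imwrite(f,im["color"][:,:,::-1]); np.savez('cal_'+n+'.npz',**im); return im
def ray(n,u,v,z):
    c=np.load('cal_'+n+'.npz'); T=c['T']; d=T[:3,:3]@np.array([(u-c['cx'])/c['fx'],(v-c['cy'])/c['fy'],1]); o=T[:3,3]
    return o+d*(z-o[2])/d[2]
def proj(n,p):
    c=np.load('cal_'+n+'.npz'); T=c['T']; q=T[:3,:3].T@(np.array(p)-T[:3,3]); return c['fx']*q[0]/q[2]+c['cx'],c['fy']*q[1]/q[2]+c['cy']
def crop(n,f,x0,y0,x1,y1,s):
    c=np.load('cal_'+n+'.npz')['color'][y0:y1,x0:x1,::-1]; cv2.imwrite(f,cv2.resize(c,None,fx=s,fy=s,interpolation=cv2.INTER_CUBIC))
E
python3 -c "
from h import *
for n in('top','scene'):
    i=snap(n,f'pics/{n}0.png');print(n,i['fx'],i['T'].round(3).tolist())
s=robot.read_state();print(s['time'],s['orientation'],s['opening'],robot.tcp_to_grasp)"
```

```text
top 559.6882697408203 [[-0.133, -0.965, 0.226, 0.376], [-0.991, 0.129, -0.03, 0.014], [-0.0, -0.228, -0.974, 1.094], [0.0, 0.0, 0.0, 1.0]]
scene 522.806366184297 [[-0.019, 0.639, -0.769, 1.39], [1.0, 0.012, -0.014, 0.022], [0.0, -0.769, -0.639, 0.736], [0.0, 0.0, 0.0, 1.0]]
0.1 [-3.13919812e+00  4.90942197e-05  3.37867391e-01] 0.08591209439484428 0.0187
```

View pics/top0.png

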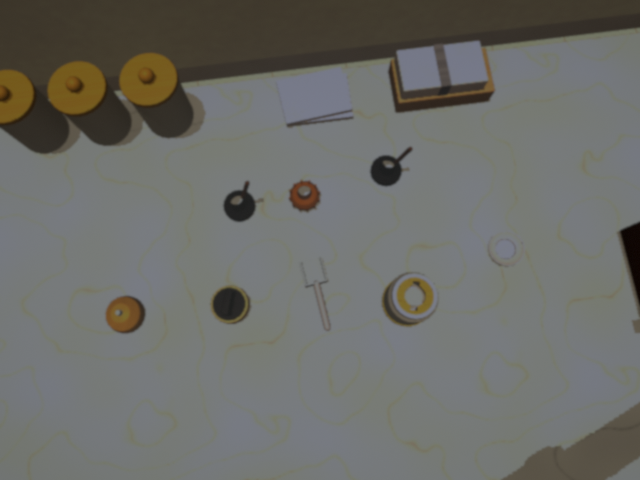

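View pics/scene0.png

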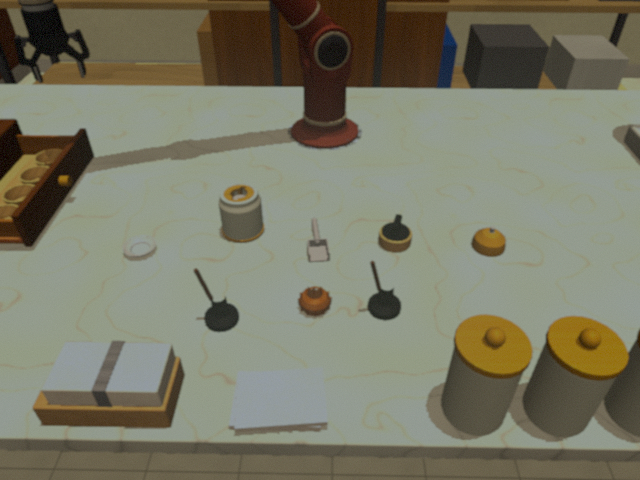

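The top view shows the stopper in its cup at about (230,304) and the canister mouth at about (414,296). The pens are around (240,205) and (387,170), and the scoop is at (318,295). I'll enlarge the cup and the canister.

```bash
python3 -c "
from h import *
crop('top','a.png',205,279,255,329,8);crop('top','b.png',385,270,441,326,7.143)
a=cv2.imread('a.png');b=cv2.imread('b.png')
print(a.shape,b.shape)
cv2.imwrite('pics/c1.png',cv2.convertScaleAbs(np.hstack([a,b[:400,:400]]),alpha=1.8))"
```

```text
(400, 400, 3) (400, 400, 3)
```

View pics/c1.png

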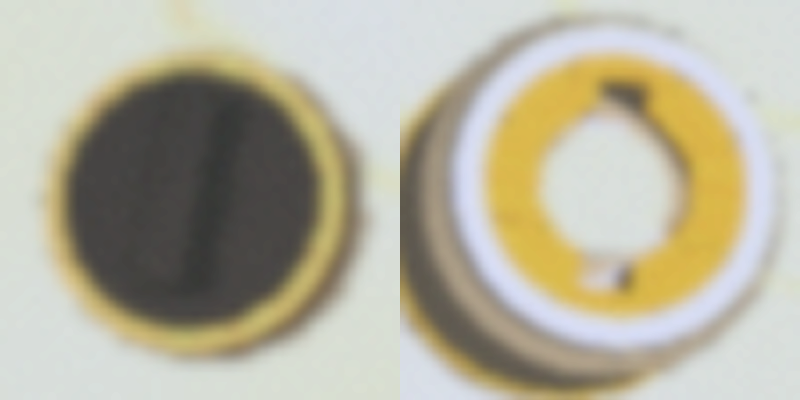

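```bash
python3 -c "
from h import *
c=np.load('cal_top.npz')['color'][279:329,205:255,::-1].copy()
cv2.imwrite('pics/c2.png',cv2.resize(cv2.convertScaleAbs(c,alpha=5,beta=-60),None,fx=10,fy=10,interpolation=cv2.INTER_CUBIC))
print('collar',ray('top',415.4,295.9,.1),'cup',ray('top',205+195/8,279+197/8,.033))
f=lambda x,y:ray('top',385+(x-400)/7.143,270+y/7.143,.1)
d=f(623,93)-f(607,277);print('slot',np.degrees(np.arctan2(d[1],d[0])),np.linalg.norm(d))
g=lambda x,y,z:ray('top',205+x/8,279+y/8,z)
d=g(225,110,.04)-g(190,290,.04);print('bar',np.degrees(np.arctan2(d[1],d[0])))
"
```

```text
collar [ 0.46540176 -0.17753361  0.1       ] cup [0.5036724  0.16042911 0.033     ]
slot -14.900467918247234 0.0460922803425047
bar -16.760420214822158
```

View pics/c2.png

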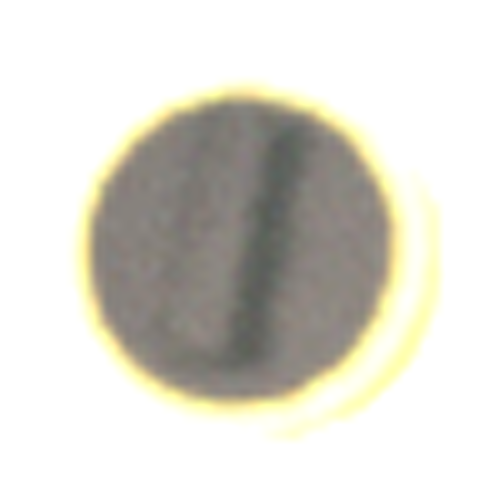

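```bash
python3 -m inch '[[0.032,0.045,0,0,0,10,0],[0.032,0.045,0,0,0,10,0],[0.032,0.045,0,0,0,10,0],[0.032,0.045,0,0,0,10,0],[0.032,0.045,0,0,0,10,0],[0.032,0.045,0,0,0,10,0],[0.032,0.045,0,0,0,10,0],[0.032,0.045,0,0,0,10,0]]' 30
python3 -c "
from h import *
print(robot.read_state()['qpos'])
g=lambda x,y,z:ray('top',205+x/10,279+y/10,z)
print(g(221,238,.061))
for p in[(210,130,160,340),(308,130,268,355),(275,130,230,350)]:
  d=g(*p[:2],.05)-g(*p[2:],.05);print(np.degrees(np.arctan2(d[1],d[0])))"
```

```text
time: 1.1
tool_pos: [0.4719, -0.2518, 0.2311]
orientation: [-3.141, -0.0, 1.739]
wrist_force: [1.2, -0.6, -0.1]
opening: 0.0856
[ 0.73959073  0.46584931 -0.43129351  1.74899965  0.22876015  0.97703099
  0.38856268]
[0.50236917 0.16055436 0.061     ]
-19.014312611563778
-15.88623116134309
-17.305461938475638
```

```bash
python3 -m inch '[[0.004,0.051,0,0,0,8,0],[0.004,0.051,0,0,0,8,0],[0.004,0.051,0,0,0,8,0],[0.004,0.052,0,0,0,8,0],[0.004,0.052,0,0,0,8,0],[0.004,0.052,0,0,0,8,0],[0.004,0.052,-0.04,0,0,8,0],[0.003,0.051,-0.05,0,0,7.5,0]]'
python3 -c "
from h import *
print(robot.read_state()['qpos'])"
```

```text
time: 2.1
tool_pos: [0.5026, 0.1515, 0.149]
orientation: [3.14, 0.002, 2.846]
wrist_force: [0.4, -0.2, -0.5]
opening: 0.0854
[ 0.11146957  0.61048055 -0.68835517  1.8728325   0.51210065  0.83935539
  0.43568283]
```

```bash
python3 -m inch '[[0,0,-0.02,0,0,0,0],[0,0,-0.02,0,0,0,0],[0,0,-0.02,0,0,0,0],[0,0,-0.02,0,0,0,0],[0,0,-0.015,0,0,0,0],[0,0,-0.009,0,0,0,0],[0,0,0,0,0,0,0],[0,0,0,0,0,0,0]]'
python3 -c "
from h import *
snap('scene','pics/s1.png');crop('scene','pics/s1c.png',335,150,465,260,6)"
```

```text
time: 3.1
tool_pos: [0.5023, 0.1501, 0.0461]
orientation: [3.141, 0.001, 2.842]
wrist_force: [0.2, 0.1, -0.0]
opening: 0.0854
```

View pics/s1c.png

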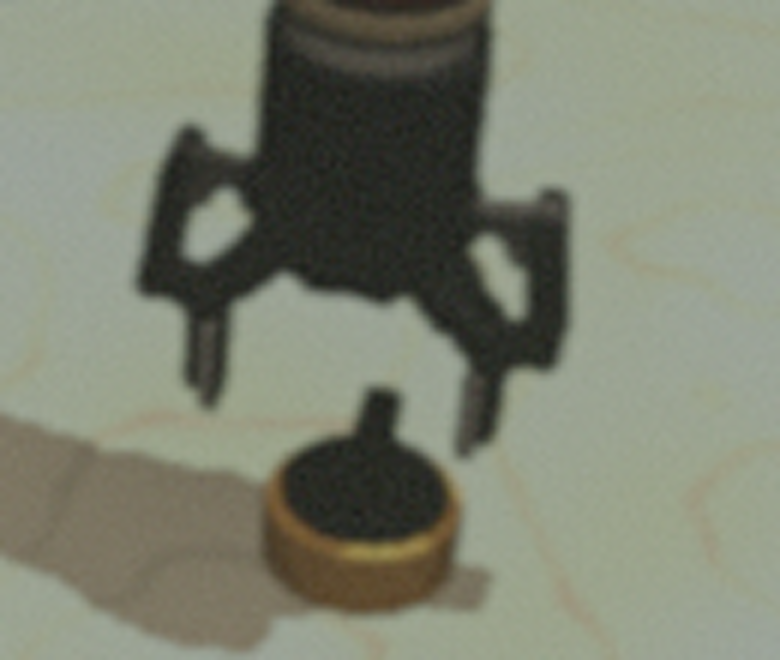

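The crop shows the grip bar right of the centre between the fingers (about (380,415)). That matches the 10 mm of y the arm didn't reach. I'll correct it, go down and close.

```bash
python3 -m inch '[[0.0007,0.0104,0,0,0,0,0],[0,0,-0.0045,0,0,0,0],[0,0,-0.0045,0,0,0,0],[0,0,0,0,0,0,0.5],[0,0,0,0,0,0,1],[0,0,0,0,0,0,1],[0,0,0,0,0,0,1],[0,0,0,0,0,0,1]]' 40
```

```text
time: 4.15
tool_pos: [0.5028, 0.1604, 0.0368]
orientation: [3.141, 0.001, 2.842]
wrist_force: [-0.7, 0.1, 1.9]
opening: 0.0133
```

```bash
python3 -m inch '[[0,0,0,0,0,0,1],[0,0,0.008,0,0,0,1],[0,0,0.015,0,0,0,1],[0,0,0.02,0,0,0,1],[0,0,0.03,0,0,0,1],[0,0,0.03,0,0,0,1],[0,0,0.025,0,0,0,1],[0,0,0,0,0,0,1]]' 60
python3 -c "
from h import *
snap('scene','pics/s2.png');crop('scene','a.png',335,110,465,240,4);snap('top','pics/t2.png')
d=ray('top',230,304,.15); 
crop('top','b.png',170,240,300,370,4);cv2.imwrite('pics/s2c.png',np.hstack([cv2.imread('a.png')[:,:400],cv2.imread('b.png')[:,:400]]));print(robot.read_state()['qpos'])"
```

```text
time: 5.15
tool_pos: [0.5036, 0.1609, 0.1668]
orientation: [3.139, 0.004, 2.842]
wrist_force: [0.4, 1.0, -0.6]
opening: 0.0128
[ 0.10540707  0.59510646 -0.70276051  1.84852757  0.49024494  0.87936089
  0.43677995]
```

View pics/s2c.png

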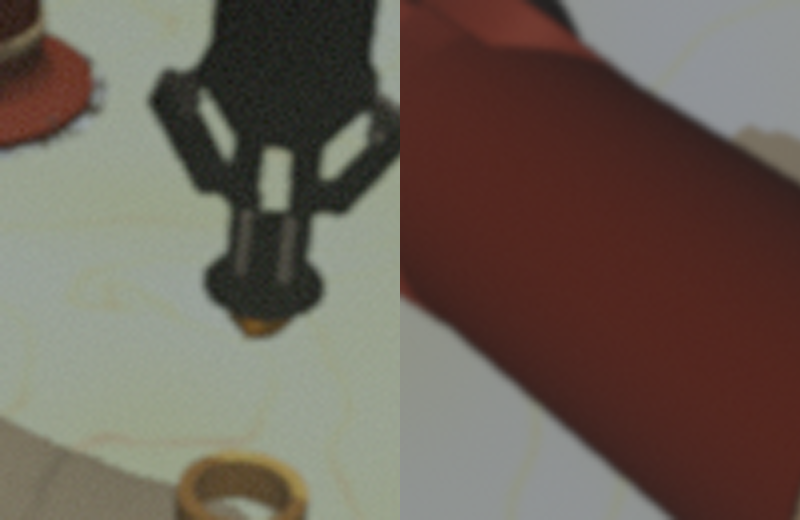

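The stopper came out upright in the fingers and the cup is empty below it. The arm hides the top view. I'll carry it to the canister.

```bash
python3 -m inch '[[-0.004,-0.03,0,0,0,0.3,1],[-0.005,-0.045,0,0,0,0.3,1],[-0.005,-0.048,0,0,0,0.3,1],[-0.005,-0.048,0,0,0,0.3,1],[-0.005,-0.048,0,0,0,0.3,1],[-0.005,-0.048,0,0,0,0.3,1],[-0.005,-0.044,0,0,0,0.3,1],[-0.0042,-0.0274,0,0,0,0.2,1]]'
python3 -m inch '[[0,0,0,0,0,0,1],[0,0,-0.005,0,0,0,1],[0,0,-0.005,0,0,0,1],[0,0,-0.005,0,0,0,1],[0,0,-0.005,0,0,0,1],[0,0,-0.005,0,0,0,1],[0,0,0,0,0,0,1],[0,0,0,0,0,0,1]]'
python3 -c "
from h import *
snap('scene','pics/s3.png');crop('scene','pics/s3c.png',190,110,290,250,6);
import cv2
cv2.imwrite('pics/s3c.png',cv2.imread('pics/s3c.png')[:600]);snap('top','pics/t3.png');print(robot.read_state()['qpos'])"
```

```text
time: 6.25
tool_pos: [0.4626, -0.181, 0.1629]
orientation: [-3.141, -0.004, 2.879]
wrist_force: [-0.1, 1.1, -1.3]
opening: 0.0126
time: 7.25
tool_pos: [0.4645, -0.1782, 0.1396]
orientation: [3.142, 0.0, 2.882]
wrist_force: [0.2, -1.3, -1.3]
opening: 0.0129
[ 0.80053203  0.59952763 -0.72319907  1.95298788  0.5509741   0.79447836
  1.07600699]
```

View pics/s3c.png

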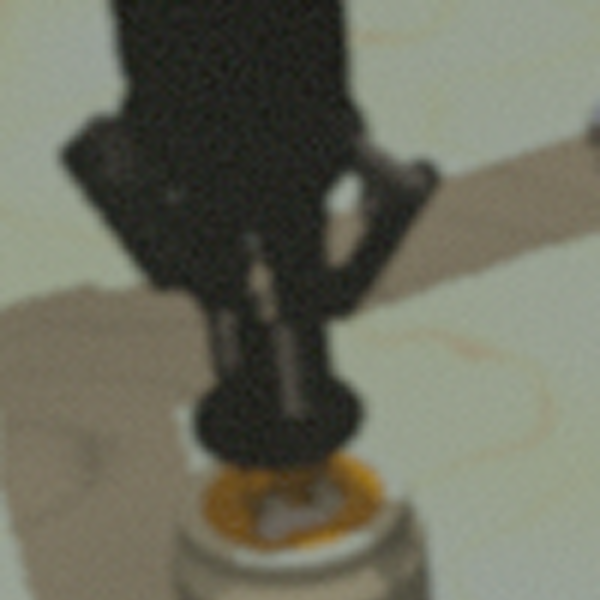

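```bash
python3 -c "
from h import *
c=lambda p:((np.array(proj('scene',p))-[190,110])*6).round(1)
print('collar pred',c([.4654,-.1775,.1]),'flange pred',c([.4645,-.1782,.133]))
print('collar from scene (294,500):',ray('scene',190+294/6,110+500/6,.1),'flange (278,420)',ray('scene',190+278/6,110+420/6,.135))
a=np.load('cal_scene.npz')['color'][110:200,190:290,::-1];a=cv2.convertScaleAbs(a,alpha=2);cv2.imwrite('pics/s3d.png',cv2.resize(a[50:],None,fx=8,fy=8,interpolation=cv2.INTER_CUBIC))
im=cv2.imread('pics/scene0.png')[160:250,190:290];cv2.imwrite('pics/s0d.png',cv2.resize(cv2.convertScaleAbs(im[:60],alpha=1.7),None,fx=8,fy=8,interpolation=cv2.INTER_CUBIC))
a=cv2.imread('pics/s3d.png');b=cv2.imread('pics/s0d.png')[150:450];cv2.imwrite('pics/cmp.png',np.vstack([b[:280],a]))
print(a.shape)"
```

```text
collar pred [286.9 491.5] flange pred [275.5 412.1]
collar from scene (294,500): [ 0.47063406 -0.1742076   0.1       ] flange (278,420) [ 0.4725696  -0.17592817  0.135     ]
(320, 800, 3)
```

View pics/cmp.png

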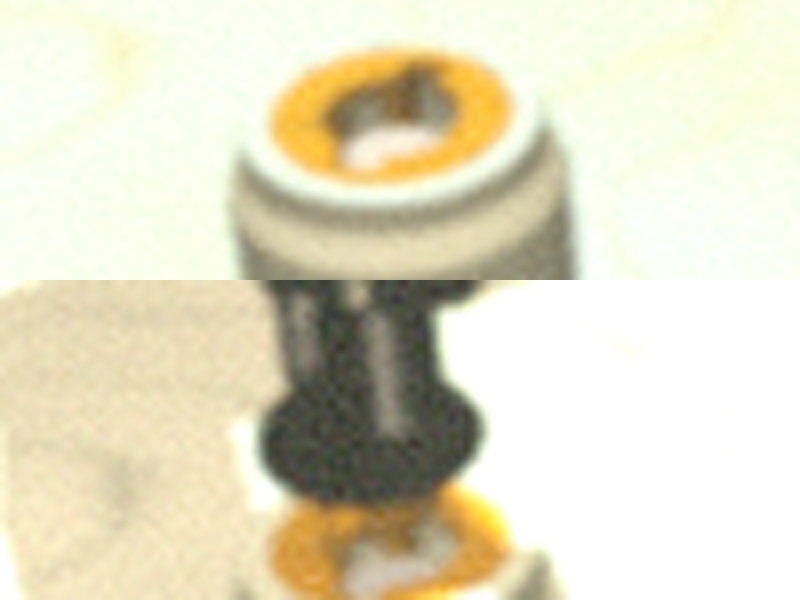

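```bash
python3 -c "
from h import *
print(ray('scene',238.9,193.2,.1),ray('scene',236.4,179.6,.133))"
```

```text
[ 0.47013998 -0.17449193  0.1       ] [ 0.46799497 -0.1766686   0.133     ]
```

```bash
python3 -m inch '[[0.001,0.0014,0,0,0,0,1],[0,0,-0.002,0,0,0,1],[0,0,-0.002,0,0,0,1],[0,0,-0.002,0,0,0,1],[0,0,-0.002,0,0,0,1],[0,0,-0.002,0,0,0,1],[0,0,-0.001,0,0,0,1],[0,0,0,0,0,0,1]]'
```

```text
time: 8.35
tool_pos: [0.4653, -0.1768, 0.1285]
orientation: [-3.142, -0.0, 2.883]
wrist_force: [-0.2, -0.4, -0.8]
opening: 0.013
```

```bash
python3 -m inch '[[0,0,-0.001,0,0,0,1],[0,0,-0.001,0,0,0,1],[0,0,-0.001,0,0,0,1],[0,0,-0.001,0,0,0,1],[0,0,-0.001,0,0,0,1],[0,0,-0.001,0,0,0,1],[0,0,0,0,0,0,1],[0,0,0,0,0,0,1]]'
python3 -c "
from h import *
s=robot.read_state();print(s['wrist_torque'])"
```

```text
time: 9.35
tool_pos: [0.4654, -0.1768, 0.1226]
orientation: [-3.142, 0.0, 2.882]
wrist_force: [1.3, 0.4, -1.3]
opening: 0.0127
[-0.04924002 -0.02382855  0.04922638]
```

```bash
python3 -m inch '[[0,0,-0.001,0,0,0,1],[0,0,-0.001,0,0,0,1],[0,0,-0.001,0,0,0,1],[0,0,-0.001,0,0,0,1],[0,0,-0.001,0,0,0,1],[0,0,0,0,0,0,1],[0,0,0,0,0,0,1],[0,0,0,0,0,0,1]]'
python3 -c "
from h import *
s=robot.read_state();print(s['wrist_torque'])"
```

```text
time: 10.35
tool_pos: [0.4654, -0.1768, 0.1176]
orientation: [-3.142, 0.0, 2.883]
wrist_force: [-0.2, 0.8, -1.2]
opening: 0.0133
[ 0.01082436 -0.02180731  0.02481341]
```

Now 7 mm below the resting height with no load, so the lugs are in the slots. Next I'll press against the spring.

```bash
python3 -m inch '[[0,0,-0.001,0,0,0,1],[0,0,-0.001,0,0,0,1],[0,0,-0.001,0,0,0,1],[0,0,0,0,0,0,1],[0,0,0,0,0,0,1],[0,0,0,0,0,0,1],[0,0,0,0,0,0,1],[0,0,0,0,0,0,1]]'
python3 -c "
from h import *
s=robot.read_state();print(s['wrist_torque'])"
```

```text
time: 11.35
tool_pos: [0.4655, -0.1768, 0.1156]
orientation: [-3.141, 0.001, 2.883]
wrist_force: [-3.1, -0.2, 7.7]
opening: 0.0133
[0.05212617 0.53308899 0.02906131]
```

```bash
python3 -m inch '[[0,0,-0.001,0,0,0,1],[0,0,-0.001,0,0,0,1],[0,0,-0.001,0,0,0,1],[0,0,-0.001,0,0,0,1],[0,0,-0.001,0,0,0,1],[0,0,0,0,0,0,1],[0,0,0,0,0,0,1],[0,0,0,0,0,0,1]]' 80
python3 -c "
from h import *
s=robot.read_state();print(s['wrist_torque'])"
```

```text
time: 12.35
tool_pos: [0.4656, -0.1768, 0.1113]
orientation: [-3.14, 0.001, 2.883]
wrist_force: [-2.8, 0.6, 11.6]
opening: 0.0123
[ 0.12559463  0.82023571 -0.01302809]
```

```bash
python3 -m inch '[[0,0,-0.0006,0,0,0,1],[0,0,0,0,0,0,1],[0,0,0,0,0,-2,1],[0,0,0,0,0,-2,1],[0,0,0,0,0,-2,1],[0,0,0,0,0,-2,1],[0,0,0,0,0,-2,1],[0,0,0,0,0,0,1]]'
python3 -c "
from h import *
s=robot.read_state();print(s['wrist_torque'],s['qpos'])"
```

```text
time: 13.35
tool_pos: [0.4669, -0.1768, 0.1111]
orientation: [-3.141, 0.004, 2.708]
wrist_force: [-2.8, -0.2, 13.6]
opening: 0.0123
[0.03776595 0.52578756 0.03277095] [ 0.73650806  0.62606596 -0.63388644  1.97960361  0.56242728  0.71174425
  0.89280492]
```

```bash
python3 -m inch '[[0,0,0,0,0,-4,1],[0,0,0,0,0,-4,1],[0,0,0,0,0,-4,1],[0,0,0,0,0,-4,1],[0,0,0,0,0,-4,1],[0,0,0,0,0,-4,1],[0,0,0,0,0,-4,1],[0,0,0,0,0,0,1]]'
python3 -c "
from h import *
s=robot.read_state();print(s['wrist_torque'],s['qpos'])"
```

```text
time: 14.35
tool_pos: [0.4676, -0.1763, 0.1113]
orientation: [3.138, 0.004, 2.22]
wrist_force: [-0.3, 0.6, 12.7]
opening: 0.0121
[ 0.26772671  0.26451471 -0.0864099 ] [ 0.64945615  0.59547108 -0.49599847  1.98170656  0.4465069   0.66663582
  0.51870986]
```

```bash
python3 -m inch '[[0,0,-0.0003,0,0,-4,1],[0,0,0,0,0,-4,1],[0,0,0,0,0,-4,1],[0,0,0,0,0,-4,1],[0,0,0,0,0,-4,1],[0,0,0,0,0,-4,1],[0,0,0,0,0,-4,1],[0,0,0,0,0,-4,1]]'
python3 -m inch '[[0,0,0,0,0,-2,1],[0,0,0,0,0,-2,1],[0,0,0,0,0,-2,1],[0,0,0,0,0,-2,1],[0,0,0,0,0,-2,1],[0,0,0,0,0,0,1],[0,0,0,0,0,0,1],[0,0,0,0,0,0,1]]'
python3 -c "
from h import *
s=robot.read_state();print(s['wrist_torque'],s['qpos'])"
```

```text
time: 15.35
tool_pos: [0.4679, -0.1761, 0.111]
orientation: [3.136, 0.001, 1.66]
wrist_force: [-1.1, 2.2, 11.7]
opening: 0.0123
time: 16.35
tool_pos: [0.468, -0.1762, 0.1111]
orientation: [3.136, 0.0, 1.488]
wrist_force: [0.1, 2.0, 12.5]
opening: 0.0124
[ 0.35964084  0.27314614 -0.03235152] [ 0.51088413  0.56532593 -0.28539934  1.98574628  0.26134566  0.61923848
 -0.0287945 ]
```

```bash
python3 -m inch '[[0,0,0,0,0,-1.5,1],[0,0,0,0,0,-1.5,1],[0,0,0,0,0,-1.5,1],[0,0,0,0,0,-1.5,1],[0,0,0,0,0,-1,1],[0,0,0,0,0,0,1],[0,0,0,0,0,0,1],[0,0,0,0,0,0,1]]'
python3 -c "
from h import *
s=robot.read_state();print(s['wrist_torque'])"
```

```text
time: 17.35
tool_pos: [0.4681, -0.1763, 0.1111]
orientation: [3.135, -0.0, 1.366]
wrist_force: [-1.1, 1.9, 13.1]
opening: 0.0124
[0.34688494 0.18697053 0.04008929]
```

```bash
python3 -m inch '[[0,0,0,0,0,-1,1],[0,0,0,0,0,-1,1],[0,0,0,0,0,-1,1],[0,0,0,0,0,-1,1],[0,0,0,0,0,0,1],[0,0,0,0,0,0,1],[0,0,0,0,0,0,1],[0,0,0,0,0,0,1]]'
python3 -c "
from h import *
s=robot.read_state();print(s['wrist_torque'])"
```

```text
time: 18.35
tool_pos: [0.4674, -0.176, 0.111]
orientation: [3.137, -0.001, 1.297]
wrist_force: [-0.8, 2.1, 14.5]
opening: 0.0125
[0.49414747 0.35294612 0.12848409]
```

```bash
python3 -m inch '[[0,0,0,0,0,-1,1],[0,0,0,0,0,-1,1],[0,0,0,0,0,0,1],[0,0,0,0,0,0,1],[0,0,0,0,0,0,1],[0,0,0,0,0,0,1],[0,0,0,0,0,0,1],[0,0,0,0,0,0,1]]'
python3 -c "
from h import *
s=robot.read_state();print(s['wrist_torque'])"
```

```text
time: 19.35
tool_pos: [0.4669, -0.1757, 0.111]
orientation: [3.138, -0.001, 1.262]
wrist_force: [-2.6, 2.4, 14.7]
opening: 0.0128
[0.61470152 0.60780737 0.25812776]
```

```bash
python3 -m inch '[[0,0,0,0,0,-1,1],[0,0,0,0,0,0,1],[0,0,0,0,0,0,1],[0,0,0,0,0,0,1],[0,0,0,0,0,0,1],[0,0,0,0,0,0,1],[0,0,0,0,0,0,1],[0,0,0,0,0,0,1]]'
python3 -c "
from h import *
s=robot.read_state();print(s['wrist_torque'])"
```

```text
time: 20.35
tool_pos: [0.4668, -0.1757, 0.111]
orientation: [3.138, -0.0, 1.247]
wrist_force: [-2.8, 1.7, 14.2]
opening: 0.0127
[0.58421215 0.63867356 0.65149912]
```

The stop is met. I'll ease the twist by 1.5° and let it rise into the seats while still gripped.

```bash
python3 -m inch '[[0,0,0,0,0,1.2,1],[0,0,0.001,0,0,0.3,1],[0,0,0.001,0,0,0,1],[0,0,0.001,0,0,0,1],[0,0,0.001,0,0,0,1],[0,0,0.001,0,0,0,1],[0,0,0,0,0,0,1],[0,0,0,0,0,0,1]]'
python3 -c "
from h import *
s=robot.read_state();print(s['wrist_torque'])"
```

```text
time: 21.35
tool_pos: [0.4668, -0.1757, 0.1151]
orientation: [3.139, -0.001, 1.27]
wrist_force: [-0.4, 2.4, 8.3]
opening: 0.0126
[0.47678149 0.20489846 0.00109575]
```

```bash
python3 -m inch '[[0,0,0.0006,0,0,0,1],[0,0,0.0006,0,0,0,1],[0,0,0.0006,0,0,0,1],[0,0,0,0,0,0,1],[0,0,0,0,0,0,1],[0,0,0,0,0,0,1],[0,0,0,0,0,0,1],[0,0,0,0,0,0,1]]'
python3 -c "
from h import *
s=robot.read_state();print(s['wrist_torque'])"
```

```text
time: 22.35
tool_pos: [0.4667, -0.1758, 0.1159]
orientation: [3.139, -0.002, 1.269]
wrist_force: [2.9, 4.8, 4.5]
opening: 0.0126
[ 1.06195582 -0.65981561 -0.00357014]
```

The force is falling much faster than the spring alone would give, so the lugs are in their seats. I'll open the fingers and withdraw.

```bash
python3 -m inch '[[0,0,0.0004,0,0,0,1],[0,0,0,0,0,0,1],[0,0,0,0,0,0,0.6],[0,0,0,0,0,0,0.3],[0,0,0,0,0,0,0],[0,0,0,0,0,0,0],[0,0,0,0,0,0,0],[0,0,0,0,0,0,0]]' 20
python3 -m inch '[[0,0,0.01,0,0,0,0],[0,0,0.02,0,0,0,0],[0,0,0.03,0,0,0,0],[0,0,0.03,0,0,0,0],[0,-0.05,0.02,0,0,0,0],[0,-0.05,0,0,0,0,0],[0,-0.05,0,0,0,0,0],[0,-0.05,0,0,0,0,0]]'
python3 -c "
from h import *
snap('scene','pics/s4.png');crop('scene','a.png',190,150,290,250,4);snap('top','pics/t4.png')
crop('top','b.png',375,250,455,330,5)
cv2.imwrite('pics/f.png',cv2.convertScaleAbs(np.hstack([cv2.imread('a.png'),cv2.imread('b.png')]),alpha=2.2))"
```

```text
time: 23.35
tool_pos: [0.4653, -0.1768, 0.1159]
orientation: [-3.142, 0.0, 1.268]
wrist_force: [0.4, 1.0, -0.4]
opening: 0.085
time: 24.35
tool_pos: [0.4653, -0.3783, 0.2268]
orientation: [3.14, 0.0, 1.268]
wrist_force: [0.6, -0.2, 0.1]
opening: 0.0854
```

View pics/f.png

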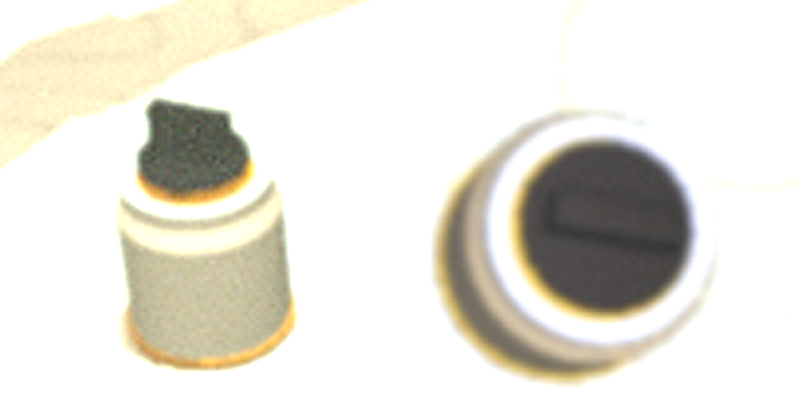

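The stopper sits upright in the collar. In the top view its bar lies across the image, a quarter turn from where the slots were. I'll check the seating height numerically.

```bash
python3 -c "
from h import *
c=np.array([.4701,-.1745])
t=np.linspace(0,2*np.pi,200)
for d in(.009,.015,.017,.019,.022):
  zs=.1-d
  P=np.array([proj('scene',[c[0]+.031*np.cos(a),c[1]+.031*np.sin(a),zs+.024]) for a in t])
  yaw=1.268
  q=[np.array(proj('scene',[c[0]+s*.023*np.cos(yaw),c[1]+s*.023*np.sin(yaw),zs+.057])) for s in(1,-1)]
  print(d,'bottom',((P[:,1].max()-150)*4).round(1),'L/R',((P[:,0].min()-190)*4).round(1),((P[:,0].max()-190)*4).round(1),'bar ends',*[((x-[190,150])*4).round(1) for x in q])
g=lambda x,y:ray('top',375+(x-400)/5,250+y/5,.142)
d=g(680,245)-g(550,225);print(np.degrees(np.arctan2(d[1],d[0])))
print('flange top',ray('top',375+(605-400)/5,250+228/5,.112))
"
```

```text
0.009 bottom 182.9 L/R 133.5 251.6 bar ends [226.6 103.9] [146.1  88.7]
0.015 bottom 192.4 L/R 134.9 252.5 bar ends [227.7 113.8] [147.4  98.5]
0.017 bottom 195.6 L/R 135.3 252.9 bar ends [228. 117.] [147.9 101.8]
0.019 bottom 198.7 L/R 135.8 253.2 bar ends [228.4 120.3] [148.3 105. ]
0.022 bottom 203.4 L/R 136.5 253.7 bar ends [228.9 125.1] [149.  109.8]
-106.42284710928287
flange top [ 0.46470325 -0.1763604   0.112     ]
```

```bash
python3 -c "
from h import *
s=robot.read_state();print(s['time'],s['wrist_force']);print(robot.hand_in())"
```

```text
24.45 [-1.10604631 -0.8956706  -0.19410155]
the job is handed in; nothing more can be done
None
```

The canister is closed and the job is handed in at 24.5 s. I lifted the stopper out of the cup and lowered it into the canister's mouth. Its lugs dropped through the slots without resistance. I pressed it about 22 mm deep (roughly 14 N) and turned it about 92° clockwise to the stop. Then I eased the twist, let the spring lift it into its seats, opened the fingers and withdrew.

**Last checks:**
- **Depth:** the scene camera puts the underside about 17 mm below the collar's top, which is the locked position.
- **Centring and angle:** the top camera shows the stopper within about 1.5 mm of the collar's centre. The grip bar is about 89° from where I measured the slots.
- **Gripper:** it is clear of everything and the wrist force is about zero.

**Shortfalls and disagreements:**
- **Twist at the stop:** the last reading was about 0.65 N m, more than the 0.3 N m that already signals the stop, because I went one degree too far. I backed it off at once; the contact force between stopper and canister was not measured.
- **Camera mismatch:** the two cameras disagreed by 3–5 mm on where the canister stands, so I steered by the relative offset between stopper and collar.
- **Bystanders:** I did not compare their positions before and after. No contact showed in the forces I read.

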